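# Sort the booked-in building-material specimens into their trays

## Robot

A 6-joint arm with a two-finger parallel gripper is mounted at the origin on the work surface. World frame = base frame: x ahead of the robot, y to its left, z up, the work surface at z = 0. Lengths are in m, angles in rad, forces in N, time in s.
With the tool pointing down it reaches from about 0.375 to 0.975 m from the base axis. Payload 3.8 kg.
Tool frame: the origin (TCP) lies at the very end of the fingers, on their centre line; the grasp point (between the pads) lies 19 mm behind it; z points along the fingers, y is the line along which they close (so a half turn about z gives the same grasp; the last joint's range is limited). The gripper opens to 85 mm and grips with 20 to 120 N. Pads are 22 mm wide; open, the fingers measure 114 mm over their backs; the gripper's body (76 mm by 85 mm) begins 54 mm behind the grasp point. The pads swing forward as they close: fully open they stand 13 mm farther back than shut.
Start: joints at [1.121, 0.264, 1.604, -0, 1.274, -0.037], TCP at [0.271, 0.618, 0.231] pointing down, gripper open.
Joint ranges: [-2.63, 2.63], [-0.94, 2.18], [0.31, 2.57], [-1.31, 4.45], [0, 2.66], [-2.55, 2.55]. Speed limits (rad/s): [2.57, 2.57, 3.14, 3.14, 3.14, 3.14].

## Interface

Orientations are given as a rotation vector (axis times angle).
In Python, from workcell import read_state, read_camera, calibration, finish_job gives the robot as it stands.
- The arm moves only by the tool step_arm, never from a script. Its argument "commands" is a list of rows, each an object of numbers: "fingers": the gripper's target within -1 to 1 (shut at 1, half-way at 0, fully open at -1); "dx", "dy", "dz": the shift along the tool's x, y, z in m; "roll": the turn about the tool's z in degrees. In form: [{"fingers": .., "dx": .., "dy": .., "dz": .., "roll": ..}, ...]. A call has 1 to 8 rows; each row is the pose to reach, as a shift and turn from the pose commanded when the call began, along the tool's axes at that moment; what a row does not reach only later rows make up. A row lasts 1/8 s, in which the tool goes at most 62.5 mm and 10.7 degrees, less where a joint would pass 70% of its speed; a pose out of reach is approached as far as the arm can. A call with a gripper value outside its range is refused whole. The fingers move at their own pace and stop on an object; "squeeze" is the grip in N (left out, the last holds). Time passes only in rows, so rows that repeat a pose let the fingers close. It gives the time, the measured TCP pose, the force, the opening and the grip force at its end, in the units of the state.
- read_state(): the state, without advancing time (a new reading comes with each control period).
- read_camera(name): name is "side" or "top" or "wrist"; returns (picture, depth): 400x640x3 uint8, blue, green, red; 400x640 float32, m along the optical axis (not along the pixel's ray), 0 where there is no reading.
- calibration(name): a dict with "intrinsics" (3x3 intrinsics, pixels), "world_to_cam" (4x4, takes a point from world to camera coordinates). Camera axes: x right, y up, looking along -z (the intrinsics and any distortion apply to the point x, -y, -z); pixel columns grow to the right and rows downward; lengths in m; the calibration is good to about 2 mm. The wrist camera is an equidistant fisheye: a pixel r from the principal point sees the ray r / f radians off the axis. A picture is of the moment at which its call begins: read the wrist's pose just before it. calibration takes no time and is no camera call; for the wrist camera it gives the pose at the moment of the call.
- finish_job(): hands the job in; it is judged then, once.
The state is a dict: "time": time; "q": joint angles; "joint_vel": joint speeds; "joint_torque": joint torques, N m; "tool_pos": TCP position; "tcp_rot": TCP orientation; "wrist_force": force on the tool from outside, world axes, zero at the start; "torque": the same for the moment, N m; "width": opening from 0.0 (shut) to 1.0 (fully open); "grip_force": force on a finger pad.
Only numpy, scipy, OpenCV 4.12 (cv2) and the standard library are available. Lean on these libraries where they do the work, as an engineer would, in place of code of your own. Each camera call takes 0.05 s, during which the arm holds its last target. There are 200 camera calls.

## Task

The building-material specimens on the desk are booked in; sort them into the trays for the analysts. Stand the two drill cores upright in the tray with four cells, one to a cell, lay the two flat pieces of board in the shallow open tray, flat and not on top of one another, and lay the piece of corrugated sheet in the deep tub with its crest up, as it lies now. Set the specimens down, do not drop them, and leave the stamp and the magnifier standing where they are.

Things in the scene. Friction and masses are not known exactly. Their poses are not given: they have to be found in the camera images.
- tall_core: grey concrete drill core, an upright cylinder 50 mm in diameter and 75 mm tall, about 0.35 kg; origin at the centre of its underside, z up along its axis. It stands loose on the desk (work surface z = 0).
- short_core: grey concrete drill core, an upright cylinder 50 mm in diameter and 60 mm tall, about 0.28 kg; origin at the centre of its underside, z up along its axis. It stands loose on the desk.
- board_a: flat rectangular piece of grey fibre-cement board, 60 mm (its x) by 45 mm (its y) and 12 mm thick, about 65 g, with two nail holes; lies flat and loose on the desk; origin at the centre of its underside, z up.
- board_b: flat piece of the same grey board with one corner broken off, 60 mm (its x) by 45 mm (its y) and 12 mm thick, about 60 g; lies flat and loose on the desk; origin at the centre of the underside of the full 60 x 45 mm outline, z up. The missing corner is at +x +y (from x = 14 mm outwards and y = 8.5 mm outwards), so both long edges are sound at the middle.
- corrugated: piece of grey corrugated fibre-cement roofing sheet, one whole wave: an arch 73 mm wide (its y) from trough to trough, 55 mm long along the flutes (its x), 26 mm high at the crest, sheet 7 mm thick, about 75 g; lies loose with its crest up on its two edges; origin under the crest at the middle, level with the surface it lies on, z up. It can be gripped across its 55 mm length (along its x) at the crest, where the sheet fills the height from 19 to 26 mm.
- cell_tray: off-white tray for cores, 160 mm (its x) by 180 mm (its y) outside, fixed to the desk, outer walls 20 mm high and 4 mm thick, floor 4 mm thick; one divider each way, 17.6 mm high and 4 mm thick, makes four cells, each 74 mm (x) by 84 mm (y), centred at x = +-39 mm, y = +-44 mm. Origin at the centre of the underside, z up.
- flat_tray: off-white shallow tray for flat pieces, no dividers, 160 mm (its x) by 180 mm (its y) outside, fixed to the desk, walls 14 mm high and 4 mm thick, floor 4 mm thick. Origin at the centre of the underside, z up.
- tub: off-white deep tub for bulky pieces, no dividers, 160 mm (its x) by 180 mm (its y) outside, fixed to the desk, walls 50 mm high and 4 mm thick, floor 4 mm thick. Origin at the centre of the underside, z up.
- stamp: self-inking office stamp, black body with a blue grip, 34 mm (its x) by 54 mm (its y), 54 mm tall, standing loose on the desk between two trays; not to be moved. Origin at the centre of its underside. A flat blue and black ink pad, 75 by 50 mm and 14 mm high, lies between the other two trays and is of no concern.
- magnifier: stand magnifier, a clear cylinder with a black top ring and a lens, 46 mm in diameter and 38 mm tall, standing loose among the specimens; not to be moved. Origin at the centre of its underside.
There are look-alikes about, which are no part of the job. What is shaped like the short_core but turquoise is not meant. Leave any turquoise look-alike of the corrugated alone.

How it is judged:
By the outcome, as a careful person would: the job done as asked, in the order asked, and still so for the second after the job is handed in, with the robot touching nothing.
It also fails if it takes over 122 s, if anything falls off the work surface, if the arm or the gripper's body presses on something with over 40 N, if the wrist force passes 120 N, or if a joint passes its speed limit or range.

## Working session

There is one attempt and no reset: what is moved stays moved. The work goes in short steps, Python scripts to look and compute and a tool call to move; the robot and the scene stay as the last step left them, time stands still between calls to the robot, and variables do not carry over. Pictures are saved under pics/ and viewed, at most 14 in all, crops included, and the job is handed in when it is done.

Besides the shell and the picture viewer there is one more tool, called after ">>>" as a command line: name --argument value ..., lists and objects as JSON in quotes. step_arm: Moves the arm, as the interface text tells. Its arguments: {"type":"object","properties":{"commands":{"type":"array","items":{"type":"object","properties":{"fingers":{"type":"number"},"dx":{"type":"number"},"dy":{"type":"number"},"dz":{"type":"number"},"roll":{"type":"number"}}}},"squeeze":{"type":"number"}},"required":["commands"]}

```bash
ls; mkdir -p pics; python3 - <<'E'
from workcell import *
import cv2,numpy as np
print(read_state())
for n in ["top","side"]:
    p,d=read_camera(n); cv2.imwrite(f"pics/{n}0.png",p); np.savez(f"{n}0.npz",p=p,d=d)
    c=calibration(n); print(n,c)
    print((d>0).mean(), d[d>0].min(), d.max())
E
```

```text
pics
{'time': 0.0, 'q': array([ 1.12109021e+00,  2.64786489e-01,  1.60538217e+00, -4.89668555e-05,
        1.27371669e+00, -3.68913790e-02]), 'joint_vel': array([ 0.0005425 , -0.00085726,  0.00176346,  0.0006954 , -0.00101992,
       -0.00080994]), 'joint_torque': array([ 2.54777960e-04, -5.15081334e+01, -3.67322373e+01,  1.31628229e-05,
        1.26481365e-02, -2.38415964e-06]), 'tool_pos': array([0.27049112, 0.61762292, 0.22993517]), 'tcp_rot': array([-0.64372686, -3.07441428,  0.00351243]), 'wrist_force': array([0.6457001 , 0.09611853, 1.01792832]), 'torque': array([-0.00094572, -0.02913467, -0.01174423]), 'grip_force': 0.0, 'width': 1.0039320248514654}
top {'intrinsics': array([[371.12128964,   0.        , 320.72438978],
       [  0.        , 371.12128964, 206.25918077],
       [  0.        ,   0.        ,   1.        ]]), 'world_to_cam': array([[-0.02616031, -0.99952084, -0.01654484,  0.02449267],
       [ 0.98193328, -0.02879575,  0.18702366, -0.43193675],
       [-0.18741046, -0.01135334,  0.98221608, -0.79576305],
       [ 0.        ,  0.        ,  0.        ,  1.        ]])}
0.99595703125 0.5490052 1.8775996
side {'intrinsics': array([[433.04755126,   0.        , 321.75929641],
       [  0.        , 433.04755126, 202.53890318],
       [  0.        ,   0.        ,   1.        ]]), 'world_to_cam': array([[ 0.89863897, -0.43853716, -0.01153937, -0.40846618],
       [ 0.32890871,  0.65611892,  0.67921059, -0.18207614],
       [-0.29028788, -0.61416051,  0.73385272, -0.929652  ],
       [ 0.        ,  0.        ,  0.        ,  1.        ]])}
0.99599609375 0.648316 3.6363165
```

View pics/top0.png

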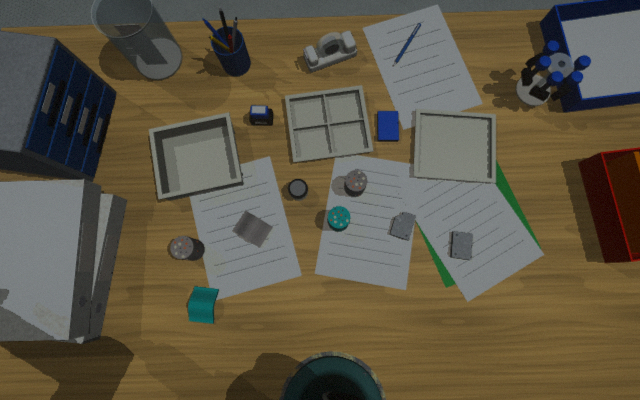

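View pics/side0.png

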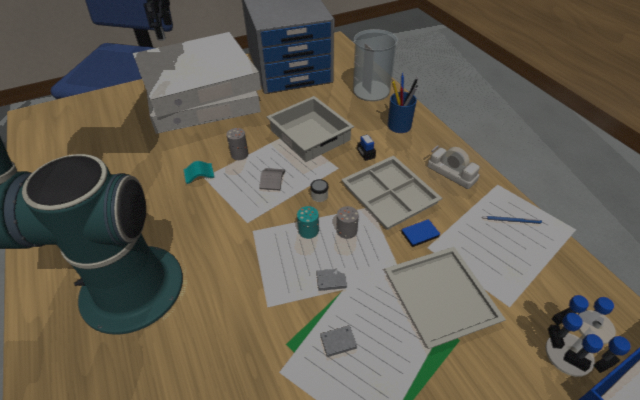

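The top view shows:
- **Trays:** tub (195,157), cell tray (328,124), flat tray (455,146).
- **Specimens:** grey cores (183,247) and (355,182), boards (402,225) and (461,245), grey corrugated (253,229).
- **Leave alone:** turquoise core (338,217) and turquoise sheet (203,305), magnifier (297,188), stamp (261,114).

The side view agrees. The grey ones match the description. I'll measure them and confirm with a crop.

```bash
cat > h.py <<'E'
from workcell import *
import cv2,numpy as np
def cloud(d,c):
    K=c["intrinsics"];T=np.linalg.inv(c["world_to_cam"])
    v,u=np.indices(d.shape)
    P=np.stack([(u-K[0,2])/K[0,0]*d,-(v-K[1,2])/K[1,1]*d,-d],-1)
    return P@T[:3,:3].T+T[:3,3]
def rect(xy):
    (cx,cy),(w,h),a=cv2.minAreaRect((xy*1000).astype(np.float32))
    if w<h: w,h,a=h,w,a+90
    return cx,cy,w,h,a   # a: direction of long side, deg from world x
E
python3 - <<'E'
from h import *
for n in["top","side"]:
    f=np.load(n+"0.npz");p,d=f["p"],f["d"];W=cloud(d,calibration(n))
    hsv=cv2.cvtColor(p,cv2.COLOR_BGR2HSV)
    z=W[...,2]; ok=(d>0)&(W[...,0]>.15)&(W[...,0]<.9)&(abs(W[...,1])<.48)
    print(n,"desk z",np.median(z[ok]))
    m=(ok&(z>.007)&(z<.12)).astype(np.uint8)
    k,L,S,C=cv2.connectedComponentsWithStats(m)
    for i in range(1,k):
        if S[i,4]<80: continue
        s=L==i; zt=np.percentile(z[s],95)
        t=s&(z>zt-.006)
        r=rect(W[t][:,:2]); ra=rect(W[s][:,:2])
        print(C[i].round(),S[i,4],"ztop %.1f"%(zt*1000),"top",np.round(r,1),"all",np.round(ra,1),"hsv",np.median(hsv[t],0))
f=np.load("top0.npz");p=f["p"]
cv2.imwrite("pics/crop1.png",cv2.resize(p[165:330,160:490],None,fx=2.4,fy=2.4,interpolation=cv2.INTER_CUBIC))
E
```

```text
top desk z 0.0011775378593450458
[130.  18.] 641 ztop 118.2 top [873.4 446.1 107.9  36.8 126.8] all [873.5 446.2 107.9  37.  126.8] hsv [94. 31. 65.]
[157.  58.] 1658 ztop 115.6 top [806.8 395.5 118.1  45.4 127. ] all [808.9 400.6 123.   57.6 122.9] hsv [60. 15. 52.]
[231.  51.] 1297 ztop 109.0 top [816.7 217.1  47.3  47.2  19.3] all [817.7 218.6  75.   74.1 172.7] hsv [ 75. 116.  39.]
[407.  44.] 124 ztop 12.0 top [ 852.9 -216.7  112.8    8.6  147.3] all [ 852.9 -216.7  112.8    8.6  147.3] hsv [109.  149.5  84. ]
[330.  50.] 1419 ztop 81.2 top [828.6 -19.8  45.   23.3 110.7] all [826.1 -19.4 129.5  49.3 109.8] hsv [ 45.  17. 105.]
[528.  75.] 237 ztop 116.9 top [ 712.3 -469.1   21.4    7.6   41.2] all [ 718.3 -470.7   38.5   18.3  179.5] hsv [114.  99.  32.]
[328. 122.] 1744 ztop 22.4 top [641.3  -9.7 192.3 174.2  96.4] all [641.3  -9.7 192.3 174.2  96.4] hsv [ 38.  20. 120.]
[261. 115.] 418 ztop 56.3 top [662.2 152.3  40.6  23.9  87.1] all [663.3 152.8  53.5  33.6  87.3] hsv [108.  50. 125.]
[457. 145.] 1395 ztop 16.5 top [ 578.2 -310.9  193.6  173.9   83.5] all [ 578.2 -311.   19
[... 3052 characters left out ...]
5  146.3] hsv [109. 114. 110.]
[420. 232.] 582 ztop 16.3 top [ 634.2 -155.3   75.8   52.4  176.9] all [ 634.1 -155.3   76.    52.4  176.9] hsv [110. 197. 132.]
[444. 297.] 1749 ztop 15.7 top [ 579.6 -310.6  194.2  174.1   83.7] all [ 580.1 -310.7  194.2  175.2   83.7] hsv [ 24.  20. 136.]
[330. 279.] 499 ztop 13.8 top [ 390.8 -175.8   59.9   46.9  160.4] all [ 390.8 -175.8   59.9   46.9  160.3] hsv [120.   5. 103.]
[561. 315.] 183 ztop 115.5 top [ 708.  -474.6    9.1    3.4   80.7] all [ 7.198e+02 -4.713e+02  3.850e+01  1.610e+01  7.000e-01] hsv [111.5 131.5  51. ]
[338. 340.] 716 ztop 14.1 top [ 340.2 -306.    60.3   46.2  170.8] all [ 340.3 -305.5   60.3   47.3  170.8] hsv [120.   5. 103.]
```

View pics/crop1.png

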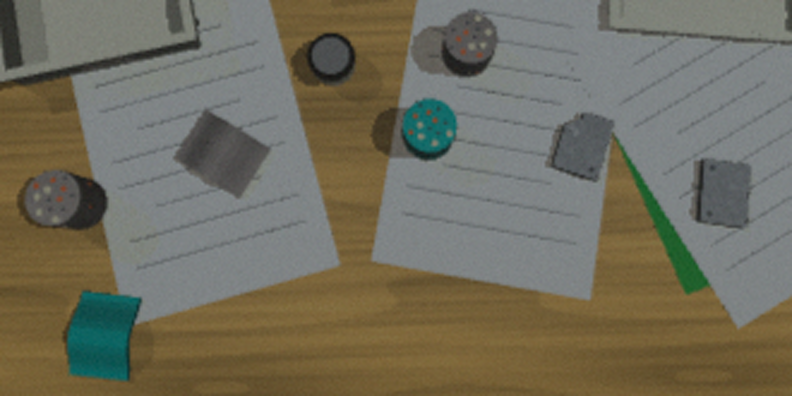

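The crop confirms the targets:
- **Cores:** grey ones at top-image px (183,247), 75 mm high, so tall, and (355,182), 60 mm high, so short. The turquoise one at (338,217) is not meant.
- **Corrugated:** the grey arch at (253,229). The turquoise one at (203,305) stays.
- **Boards:** broken-corner board_b at (402,225), board_a at (461,245).

Both cameras agree to within 2 mm, and the measured heights match the given sizes.

```bash
cat > plan.py <<'E'
import sys,numpy as np
from workcell import read_state
from scipy.spatial.transform import Rotation as R
# usage: plan.py x y z psi [x y z psi ...]  (mm, deg; psi = finger line yaw) shifts all from present pose
s=read_state();M=R.from_rotvec(s["tcp_rot"]).as_matrix();p=s["tool_pos"]*1000
psi0=np.degrees(np.arctan2(M[1,1],M[0,1]))
print("t%.2f p"%s["time"],p.round(1),"psi %.1f"%psi0,"tilt",M[:,2].round(3),"w %.3f g %.1f"%(s["width"],s["grip_force"]),"F",s["wrist_force"].round(1),"q6 %.2f"%s["q"][5])
a=list(map(float,sys.argv[1:]))
for i in range(0,len(a),4):
    t=np.array(a[i:i+3]); d=M.T@(t-p); r=-(a[i+3]-psi0); r=(r+90)%180-90
    q6=np.degrees(np.arctan2(t[1],t[0]))-(psi0-r)
    print("->",t,"dx,dy,dz mm",d.round(1),"roll %.1f"%r,"alt %.1f"%(r-180*np.sign(r)),"q6 deg %.0f"%((q6+180)%360-180))
E
python3 plan.py 346.4 310.5 230 42 346.4 310.5 120 42 346.4 310.5 40 42
```

```text
t0.10 p [270.5 617.7 230. ] psi 66.3 tilt [-0.001 -0.002 -1.   ] w 1.000 g 0.0 F [ 0.7 -0.4  0.3] q6 -0.04
-> [346.4 310.5 230. ] dx,dy,dz mm [-192.8 -250.9    0.6] roll 24.3 alt -155.7 q6 deg -0
-> [346.4 310.5 120. ] dx,dy,dz mm [-192.8 -250.7  110.6] roll 24.3 alt -155.7 q6 deg -0
-> [346.4 310.5  40. ] dx,dy,dz mm [-192.8 -250.5  190.6] roll 24.3 alt -155.7 q6 deg -0
```

>>> step_arm --commands '[{"fingers": -1,"dx": -0.036,"dy": -0.047,"dz": 0,"roll": 5},{"fingers": -1,"dx": -0.072,"dy": -0.094,"dz": 0,"roll": 10},{"fingers": -1,"dx": -0.108,"dy": -0.14,"dz": 0,"roll": 15},{"fingers": -1,"dx": -0.144,"dy": -0.187,"dz": 0,"roll": 20},{"fingers": -1,"dx": -0.18,"dy": -0.234,"dz": 0.02,"roll": 24.3},{"fingers": -1,"dx": -0.193,"dy": -0.251,"dz": 0.06,"roll": 24.3},{"fingers": -1,"dx": -0.193,"dy": -0.251,"dz": 0.11,"roll": 24.3},{"fingers": -1,"dx": -0.193,"dy": -0.251,"dz": 0.11,"roll": 24.3}]'

```text
time: 1.1
tool_pos: [0.3435, 0.3078, 0.1172]
tcp_rot: [-1.276, -2.866, 0.014]
wrist_force: [-0.2, 0.4, -0.3]
width: 1.004
grip_force: 0.0
```

```bash
python3 plan.py 346.4 310.5 40 42; python3 - <<'E'
from h import *
p,d=read_camera("wrist");cv2.imwrite("pics/w1.png",p)
print(calibration("wrist")["intrinsics"])
E
```

```text
t1.10 p [343.5 307.8 117.2] psi 42.0 tilt [-0.008 -0.006 -1.   ] w 1.004 g 0.0 F [-0.2  0.4 -0.3] q6 -0.06
-> [346.4 310.5  40. ] dx,dy,dz mm [ 0.1  4.7 77.1] roll -0.0 alt 180.0 q6 deg -0
[[309.70691629   0.         318.32989787]
 [  0.         309.70691629 200.25249147]
 [  0.           0.           1.        ]]
```

View pics/w1.png

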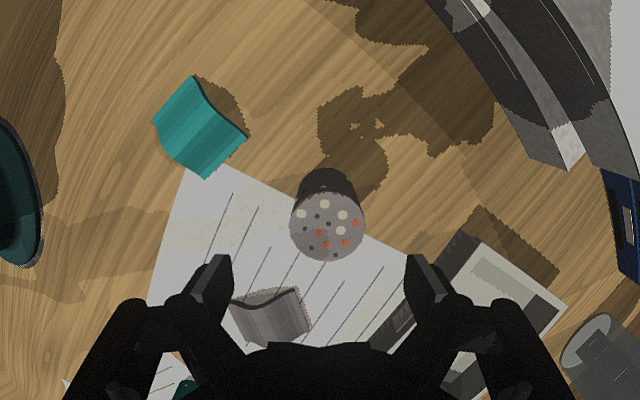

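The wrist view shows the core at px (327,220), roughly midway between the fingers (220 and 415). The arm was still settling, so I'll descend from the commanded pose and close.

>>> step_arm --commands '[{"fingers": -1,"dx": 0,"dy": 0,"dz": 0.03,"roll": 0},{"fingers": -1,"dx": 0,"dy": 0,"dz": 0.06,"roll": 0},{"fingers": -1,"dx": 0,"dy": 0,"dz": 0.08,"roll": 0},{"fingers": -1,"dx": 0,"dy": 0,"dz": 0.08,"roll": 0},{"fingers": 1,"dx": 0,"dy": 0,"dz": 0.08,"roll": 0},{"fingers": 1,"dx": 0,"dy": 0,"dz": 0.08,"roll": 0},{"fingers": 1,"dx": 0,"dy": 0,"dz": 0.08,"roll": 0},{"fingers": 1,"dx": 0,"dy": 0,"dz": 0.08,"roll": 0}]' --squeeze 50

```text
time: 2.15
tool_pos: [0.3481, 0.3121, 0.0432]
tcp_rot: [1.276, 2.869, 0.005]
wrist_force: [-0.9, -0.5, 6.1]
width: 0.577
grip_force: 51.7
```

```bash
python3 plan.py 346 310 130 42 598.3 29.9 130 6.5 598.3 29.9 45 6.5
```

```text
t2.15 p [348.1 312.1  43.2] psi 42.1 tilt [ 0.002  0.002 -1.   ] w 0.577 g 51.7 F [-0.9 -0.5  6.1] q6 -0.06
-> [346. 310. 130.] dx,dy,dz mm [ -0.1  -2.7 -86.8] roll 0.1 alt -179.9 q6 deg -0
-> [598.3  29.9 130. ] dx,dy,dz mm [-377.1   -2.9  -86.8] roll 35.6 alt -144.4 q6 deg -4
-> [598.3  29.9  45. ] dx,dy,dz mm [-377.1   -3.2   -1.8] roll 35.6 alt -144.4 q6 deg -4
```

>>> step_arm --commands '[{"fingers": 1,"dx": 0,"dy": 0,"dz": -0.01,"roll": 0},{"fingers": 1,"dx": 0,"dy": 0,"dz": -0.03,"roll": 0},{"fingers": 1,"dx": 0,"dy": 0,"dz": -0.06,"roll": 0},{"fingers": 1,"dx": 0,"dy": 0,"dz": -0.09,"roll": 0},{"fingers": 1,"dx": 0,"dy": 0,"dz": -0.09,"roll": 0},{"fingers": 1,"dx": 0,"dy": 0,"dz": -0.09,"roll": 0},{"fingers": 1,"dx": 0,"dy": 0,"dz": -0.09,"roll": 0}]'

```text
time: 3.02
tool_pos: [0.3457, 0.31, 0.1294]
tcp_rot: [-1.276, -2.869, 0.005]
wrist_force: [-0.5, -0.3, -2.7]
width: 0.57
grip_force: 52.5
```

```bash
python3 plan.py 598.3 29.9 130 6.5 598.3 29.9 47 6.5
```

```text
t3.02 p [345.7 310.  129.4] psi 42.0 tilt [-0.003 -0.002 -1.   ] w 0.570 g 52.5 F [-0.5 -0.3 -2.7] q6 -0.06
-> [598.3  29.9 130. ] dx,dy,dz mm [-377.2    0.    -0.6] roll 35.5 alt -144.5 q6 deg -4
-> [598.3  29.9  47. ] dx,dy,dz mm [-3.772e+02  3.000e-01  8.240e+01] roll 35.5 alt -144.5 q6 deg -4
```

>>> step_arm --commands '[{"fingers": 1,"dx": -0.05,"dy": 0,"dz": 0,"roll": 5},{"fingers": 1,"dx": -0.105,"dy": 0,"dz": 0,"roll": 11},{"fingers": 1,"dx": -0.16,"dy": 0,"dz": 0,"roll": 17},{"fingers": 1,"dx": -0.215,"dy": 0,"dz": 0,"roll": 23},{"fingers": 1,"dx": -0.27,"dy": 0,"dz": 0,"roll": 29},{"fingers": 1,"dx": -0.325,"dy": 0,"dz": 0,"roll": 35.5},{"fingers": 1,"dx": -0.377,"dy": 0,"dz": 0,"roll": 35.5},{"fingers": 1,"dx": -0.377,"dy": 0,"dz": 0,"roll": 35.5}]'

```text
time: 4.03
tool_pos: [0.6011, 0.0279, 0.1297]
tcp_rot: [2.096, 2.341, -0.002]
wrist_force: [-0.9, 0.6, -2.7]
width: 0.572
grip_force: 52.8
```

>>> step_arm --commands '[{"fingers": 1,"dx": 0,"dy": 0,"dz": 0.02,"roll": 0},{"fingers": 1,"dx": 0,"dy": 0,"dz": 0.04,"roll": 0},{"fingers": 1,"dx": 0,"dy": 0,"dz": 0.06,"roll": 0},{"fingers": 1,"dx": 0,"dy": 0,"dz": 0.07,"roll": 0},{"fingers": 1,"dx": 0,"dy": 0,"dz": 0.078,"roll": 0},{"fingers": 1,"dx": 0,"dy": 0,"dz": 0.078,"roll": 0},{"fingers": 1,"dx": 0,"dy": 0,"dz": 0.078,"roll": 0}]'

```text
time: 4.9
tool_pos: [0.6002, 0.031, 0.0541]
tcp_rot: [2.09, 2.344, 0.002]
wrist_force: [-0.8, -0.5, -2.8]
width: 0.574
grip_force: 52.8
```

```bash
python3 plan.py 598.3 29.9 47 6.5; python3 - <<'E'
from h import *
p,d=read_camera("side");cv2.imwrite("pics/s2.png",cv2.resize(p[110:260,260:480],None,fx=3,fy=3))
E
```

```text
t4.90 p [600.2  31.   54.1] psi 6.5 tilt [ 0.002  0.    -1.   ] w 0.574 g 52.8 F [-0.8 -0.5 -2.8] q6 -0.10
-> [598.3  29.9  47. ] dx,dy,dz mm [-0.9 -2.   7.1] roll 0.0 alt -180.0 q6 deg -4
```

View pics/s2.png

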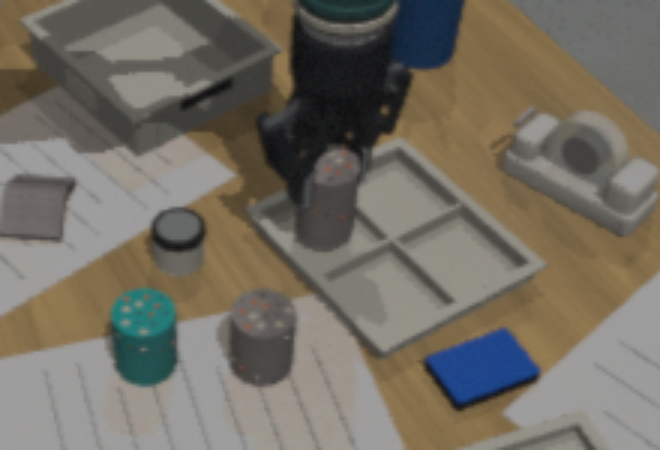

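The side view shows the tall core upright over the near-left cell (crop px 328,210). Lowering the last millimetres.

>>> step_arm --commands '[{"fingers": 1,"dx": 0,"dy": 0,"dz": 0.002,"roll": 0},{"fingers": 1,"dx": 0,"dy": 0,"dz": 0.003,"roll": 0},{"fingers": 1,"dx": 0,"dy": 0,"dz": 0.003,"roll": 0},{"fingers": 1,"dx": 0,"dy": 0,"dz": 0.003,"roll": 0}]'

```text
time: 5.45
tool_pos: [0.5994, 0.031, 0.0503]
tcp_rot: [2.091, 2.345, 0.0]
wrist_force: [0.4, 0.6, -2.7]
width: 0.57
grip_force: 52.8
```

>>> step_arm --commands '[{"fingers": 1,"dx": 0,"dy": 0,"dz": 0.001,"roll": 0},{"fingers": 1,"dx": 0,"dy": 0,"dz": 0.002,"roll": 0},{"fingers": 1,"dx": 0,"dy": 0,"dz": 0.002,"roll": 0},{"fingers": 1,"dx": 0,"dy": 0,"dz": 0.002,"roll": 0}]'

```text
time: 5.95
tool_pos: [0.5994, 0.031, 0.0482]
tcp_rot: [-2.091, -2.345, 0.0]
wrist_force: [-0.4, 0.6, -3.7]
width: 0.568
grip_force: 52.8
```

>>> step_arm --commands '[{"fingers": 1,"dx": 0,"dy": 0,"dz": 0.001,"roll": 0},{"fingers": 1,"dx": 0,"dy": 0,"dz": 0.001,"roll": 0},{"fingers": 1,"dx": 0,"dy": 0,"dz": 0.001,"roll": 0}]'

```text
time: 6.32
tool_pos: [0.5995, 0.031, 0.0473]
tcp_rot: [2.091, 2.345, 0.0]
wrist_force: [0.5, -0.7, -3.4]
width: 0.57
grip_force: 53.0
```

>>> step_arm --commands '[{"fingers": 1,"dx": 0,"dy": 0,"dz": 0.001,"roll": 0},{"fingers": 1,"dx": 0,"dy": 0,"dz": 0.001,"roll": 0},{"fingers": 1,"dx": 0,"dy": 0,"dz": 0.001,"roll": 0}]'

```text
time: 6.7
tool_pos: [0.5996, 0.031, 0.0473]
tcp_rot: [2.091, 2.345, 0.0]
wrist_force: [-3.1, -0.7, 6.4]
width: 0.568
grip_force: 53.4
```

Contact on the floor. Release, then lift.

>>> step_arm --commands '[{"fingers": -0.3,"dx": 0,"dy": 0,"dz": 0.001,"roll": 0},{"fingers": -0.6,"dx": 0,"dy": 0,"dz": 0.0,"roll": 0},{"fingers": -1,"dx": 0,"dy": 0,"dz": 0.0,"roll": 0},{"fingers": -1,"dx": 0,"dy": 0,"dz": -0.03,"roll": 0},{"fingers": -1,"dx": 0,"dy": 0,"dz": -0.07,"roll": 0},{"fingers": -1,"dx": 0,"dy": 0,"dz": -0.09,"roll": 0},{"fingers": -1,"dx": 0,"dy": 0,"dz": -0.09,"roll": 0}]'

```text
time: 7.58
tool_pos: [0.601, 0.031, 0.1382]
tcp_rot: [2.089, 2.342, 0.004]
wrist_force: [-0.0, 0.5, -0.2]
width: 0.999
grip_force: 0.0
```

```bash
python3 plan.py 485.5 -67.5 110 63 485.5 -67.5 30 63
```

```text
t7.58 p [601.   31.  138.2] psi 6.5 tilt [ 0.004  0.    -1.   ] w 0.999 g 0.0 F [-0.   0.5 -0.2] q6 -0.10
-> [485.5 -67.5 110. ] dx,dy,dz mm [ -84.7 -126.1   27.7] roll -56.5 alt 123.5 q6 deg -71
-> [485.5 -67.5  30. ] dx,dy,dz mm [ -84.6 -126.4  107.7] roll -56.5 alt 123.5 q6 deg -71
```

>>> step_arm --commands '[{"fingers": -1,"dx": -0.016,"dy": -0.023,"dz": 0,"roll": -10},{"fingers": -1,"dx": -0.032,"dy": -0.047,"dz": 0,"roll": -20},{"fingers": -1,"dx": -0.048,"dy": -0.07,"dz": 0,"roll": -30},{"fingers": -1,"dx": -0.063,"dy": -0.094,"dz": 0.01,"roll": -40},{"fingers": -1,"dx": -0.079,"dy": -0.117,"dz": 0.02,"roll": -50},{"fingers": -1,"dx": -0.085,"dy": -0.126,"dz": 0.028,"roll": -56.5},{"fingers": -1,"dx": -0.085,"dy": -0.126,"dz": 0.028,"roll": -56.5},{"fingers": -1,"dx": -0.085,"dy": -0.126,"dz": 0.028,"roll": -56.5}]'

```text
time: 8.57
tool_pos: [0.4839, -0.0676, 0.1077]
tcp_rot: [-0.735, -3.054, -0.0]
wrist_force: [0.3, 1.3, 0.5]
width: 1.001
grip_force: 0.0
```

```bash
python3 plan.py 485.5 -67.5 30 63
```

```text
t8.57 p [483.9 -67.6 107.7] psi 62.9 tilt [-0.001  0.    -1.   ] w 1.001 g 0.0 F [0.3 1.3 0.5] q6 -1.29
-> [485.5 -67.5  30. ] dx,dy,dz mm [-1.5  0.8 77.7] roll -0.1 alt 179.9 q6 deg -71
```

>>> step_arm --commands '[{"fingers": -1,"dx": -0.001,"dy": 0.001,"dz": 0.03,"roll": 0},{"fingers": -1,"dx": -0.001,"dy": 0.001,"dz": 0.06,"roll": 0},{"fingers": -1,"dx": -0.001,"dy": 0.001,"dz": 0.078,"roll": 0},{"fingers": -1,"dx": -0.001,"dy": 0.001,"dz": 0.078,"roll": 0},{"fingers": 1,"dx": -0.001,"dy": 0.001,"dz": 0.078,"roll": 0},{"fingers": 1,"dx": -0.001,"dy": 0.001,"dz": 0.078,"roll": 0},{"fingers": 1,"dx": -0.001,"dy": 0.001,"dz": 0.078,"roll": 0},{"fingers": 1,"dx": -0.001,"dy": 0.001,"dz": 0.078,"roll": 0}]'

```text
time: 9.57
tool_pos: [0.4869, -0.0676, 0.0318]
tcp_rot: [0.732, 3.052, 0.001]
wrist_force: [0.7, 1.4, 6.2]
width: 0.57
grip_force: 52.2
```

>>> step_arm --commands '[{"fingers": 1,"dx": 0,"dy": 0,"dz": -0.01,"roll": 0},{"fingers": 1,"dx": 0,"dy": 0,"dz": -0.03,"roll": 0},{"fingers": 1,"dx": 0,"dy": 0,"dz": -0.06,"roll": 0},{"fingers": 1,"dx": 0,"dy": 0,"dz": -0.08,"roll": 0},{"fingers": 1,"dx": 0,"dy": 0,"dz": -0.08,"roll": 0},{"fingers": 1,"dx": 0,"dy": 0,"dz": -0.08,"roll": 0}]'

```text
time: 10.32
tool_pos: [0.4843, -0.0672, 0.1094]
tcp_rot: [-0.732, -3.053, 0.0]
wrist_force: [0.1, -0.6, -2.5]
width: 0.568
grip_force: 52.0
```

```bash
python3 plan.py 608.2 -57.5 110 6.5 608.2 -57.5 38 6.5
```

```text
t10.32 p [484.3 -67.2 109.4] psi 63.0 tilt [-0.002  0.    -1.   ] w 0.568 g 52.0 F [ 0.1 -0.6 -2.5] q6 -1.29
-> [608.2 -57.5 110. ] dx,dy,dz mm [-106.1   64.9   -0.9] roll 56.5 alt -123.5 q6 deg -12
-> [608.2 -57.5  38. ] dx,dy,dz mm [-106.2   64.9   71.1] roll 56.5 alt -123.5 q6 deg -12
```

>>> step_arm --commands '[{"fingers": 1,"dx": -0.018,"dy": 0.011,"dz": 0,"roll": 10},{"fingers": 1,"dx": -0.036,"dy": 0.022,"dz": 0,"roll": 20},{"fingers": 1,"dx": -0.054,"dy": 0.033,"dz": 0,"roll": 30},{"fingers": 1,"dx": -0.072,"dy": 0.044,"dz": 0,"roll": 40},{"fingers": 1,"dx": -0.09,"dy": 0.055,"dz": 0,"roll": 50},{"fingers": 1,"dx": -0.106,"dy": 0.065,"dz": 0,"roll": 56.5},{"fingers": 1,"dx": -0.106,"dy": 0.065,"dz": 0,"roll": 56.5},{"fingers": 1,"dx": -0.106,"dy": 0.065,"dz": 0,"roll": 56.5}]'

```text
time: 11.32
tool_pos: [0.6075, -0.0574, 0.1087]
tcp_rot: [-2.087, -2.344, 0.003]
wrist_force: [-0.6, -0.7, -2.1]
width: 0.57
grip_force: 52.2
```

>>> step_arm --commands '[{"fingers": 1,"dx": 0,"dy": 0,"dz": 0.02,"roll": 0},{"fingers": 1,"dx": 0,"dy": 0,"dz": 0.04,"roll": 0},{"fingers": 1,"dx": 0,"dy": 0,"dz": 0.06,"roll": 0},{"fingers": 1,"dx": 0,"dy": 0,"dz": 0.068,"roll": 0},{"fingers": 1,"dx": 0,"dy": 0,"dz": 0.07,"roll": 0},{"fingers": 1,"dx": 0,"dy": 0,"dz": 0.07,"roll": 0},{"fingers": 1,"dx": 0,"dy": 0,"dz": 0.07,"roll": 0},{"fingers": 1,"dx": 0,"dy": 0,"dz": 0.07,"roll": 0}]'

```text
time: 12.32
tool_pos: [0.6098, -0.0576, 0.0411]
tcp_rot: [2.09, 2.344, 0.001]
wrist_force: [0.5, -0.3, -2.1]
width: 0.573
grip_force: 52.2
```

>>> step_arm --commands '[{"fingers": 1,"dx": 0,"dy": 0,"dz": 0.002,"roll": 0},{"fingers": 1,"dx": 0,"dy": 0,"dz": 0.003,"roll": 0},{"fingers": 1,"dx": 0,"dy": 0,"dz": 0.003,"roll": 0},{"fingers": 1,"dx": 0,"dy": 0,"dz": 0.003,"roll": 0},{"fingers": 1,"dx": 0,"dy": 0,"dz": 0.003,"roll": 0}]'

```text
time: 12.95
tool_pos: [0.6092, -0.0575, 0.0373]
tcp_rot: [2.091, 2.345, 0.0]
wrist_force: [-0.6, 0.1, -2.4]
width: 0.573
grip_force: 52.2
```

>>> step_arm --commands '[{"fingers": 1,"dx": 0,"dy": 0,"dz": 0.001,"roll": 0},{"fingers": 1,"dx": 0,"dy": 0,"dz": 0.001,"roll": 0},{"fingers": 1,"dx": 0,"dy": 0,"dz": 0.001,"roll": 0}]'

```text
time: 13.32
tool_pos: [0.6092, -0.0575, 0.0362]
tcp_rot: [-2.091, -2.345, 0.0]
wrist_force: [-0.8, 0.1, -1.9]
width: 0.566
grip_force: 52.2
```

>>> step_arm --commands '[{"fingers": 1,"dx": 0,"dy": 0,"dz": 0.001,"roll": 0},{"fingers": 1,"dx": 0,"dy": 0,"dz": 0.001,"roll": 0},{"fingers": 1,"dx": 0,"dy": 0,"dz": 0.001,"roll": 0}]'

```text
time: 13.7
tool_pos: [0.6094, -0.0574, 0.0359]
tcp_rot: [2.091, 2.345, 0.0]
wrist_force: [-2.2, 1.1, 5.1]
width: 0.573
grip_force: 52.6
```

>>> step_arm --commands '[{"fingers": -0.3,"dx": 0,"dy": 0,"dz": 0.001,"roll": 0},{"fingers": -0.6,"dx": 0,"dy": 0,"dz": 0.0,"roll": 0},{"fingers": -1,"dx": 0,"dy": 0,"dz": 0.0,"roll": 0},{"fingers": -1,"dx": 0,"dy": 0,"dz": -0.03,"roll": 0},{"fingers": -1,"dx": 0,"dy": 0,"dz": -0.07,"roll": 0},{"fingers": -1,"dx": 0,"dy": 0,"dz": -0.09,"roll": 0},{"fingers": -1,"dx": 0,"dy": 0,"dz": -0.09,"roll": 0}]'

```text
time: 14.58
tool_pos: [0.6107, -0.0577, 0.1272]
tcp_rot: [2.089, 2.342, 0.004]
wrist_force: [0.3, 0.8, -1.0]
width: 1.004
grip_force: 0.0
```

```bash
python3 plan.py 390.2 -175.2 80 70 390.2 -175.2 3 70; python3 - <<'E'
from h import *
p,d=read_camera("top");cv2.imwrite("pics/t3.png",cv2.resize(p[70:290,230:510],None,fx=2.5,fy=2.5))
E
```

```text
t14.57 p [610.7 -57.7 127.2] psi 6.5 tilt [ 0.004 -0.001 -1.   ] w 1.004 g 0.0 F [ 0.3  0.8 -1. ] q6 -0.25
-> [ 390.2 -175.2   80. ] dx,dy,dz mm [ -91.5 -232.7   46.4] roll -63.5 alt 116.5 q6 deg -94
-> [ 390.2 -175.2    3. ] dx,dy,dz mm [ -91.4 -233.   123.4] roll -63.5 alt 116.5 q6 deg -94
```

View pics/t3.png

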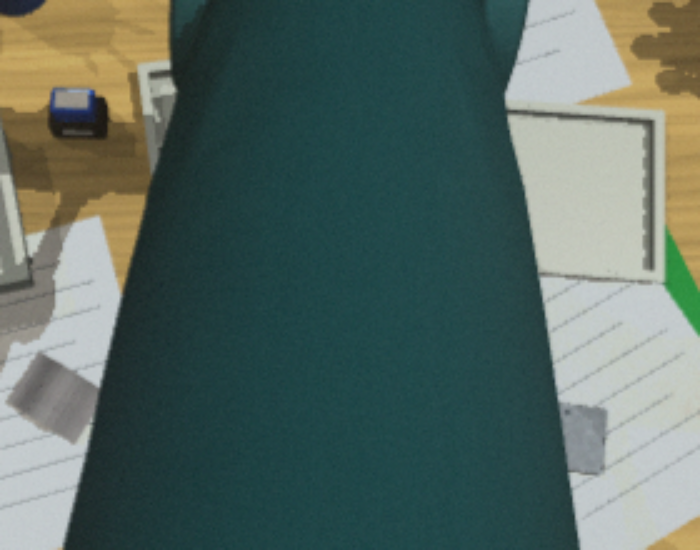

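The arm blocks the top view of the cores, so I'll check them later. On to board_b.

>>> step_arm --commands '[{"fingers": -1,"dx": -0.014,"dy": -0.036,"dz": 0,"roll": -10},{"fingers": -1,"dx": -0.028,"dy": -0.072,"dz": 0,"roll": -20},{"fingers": -1,"dx": -0.042,"dy": -0.108,"dz": 0,"roll": -30},{"fingers": -1,"dx": -0.056,"dy": -0.144,"dz": 0.01,"roll": -40},{"fingers": -1,"dx": -0.07,"dy": -0.18,"dz": 0.02,"roll": -50},{"fingers": -1,"dx": -0.084,"dy": -0.215,"dz": 0.035,"roll": -60},{"fingers": -1,"dx": -0.0915,"dy": -0.233,"dz": 0.046,"roll": -63.5},{"fingers": -1,"dx": -0.0915,"dy": -0.233,"dz": 0.046,"roll": -63.5}]'

```text
time: 15.62
tool_pos: [0.3847, -0.174, 0.0764]
tcp_rot: [-0.547, -3.088, -0.003]
wrist_force: [-0.0, 0.2, -0.1]
width: 1.004
grip_force: 0.0
```

>>> step_arm --commands '[{"fingers": -1,"dx": 0,"dy": 0,"dz": 0,"roll": 0},{"fingers": -1,"dx": 0,"dy": 0,"dz": 0,"roll": 0},{"fingers": -1,"dx": 0,"dy": 0,"dz": 0,"roll": 0}]'

```text
time: 16.0
tool_pos: [0.3891, -0.1748, 0.0797]
tcp_rot: [0.543, 3.093, -0.0]
wrist_force: [-0.5, 0.5, 0.3]
width: 0.997
grip_force: 0.0
```

```bash
python3 plan.py 390.2 -175.2 25 70 390.2 -175.2 3 70;  python3 - <<'E'
from h import *
p,d=read_camera("wrist");cv2.imwrite("pics/w4.png",p)
E
```

```text
t16.00 p [ 389.1 -174.8   79.7] psi 70.1 tilt [ 0.001 -0.    -1.   ] w 0.997 g 0.0 F [-0.5  0.5  0.3] q6 -1.70
-> [ 390.2 -175.2   25. ] dx,dy,dz mm [-1.1  0.1 54.7] roll 0.1 alt -179.9 q6 deg -94
-> [ 390.2 -175.2    3. ] dx,dy,dz mm [-1.1  0.1 76.7] roll 0.1 alt -179.9 q6 deg -94
```

View pics/w4.png

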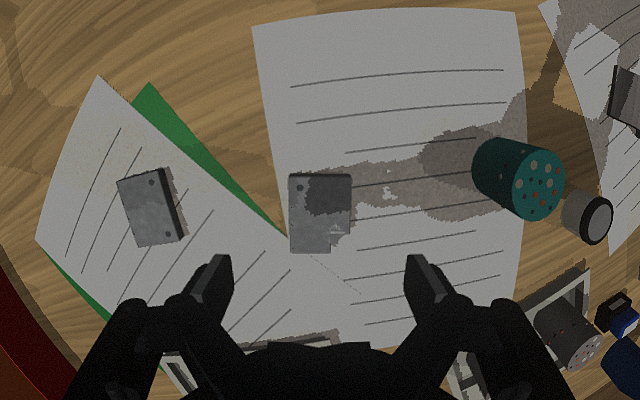

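The wrist view shows board_b at px (320,213), square between the fingers with the broken corner toward them. The magnifier and turquoise core are well clear. Descend and grip.

>>> step_arm --commands '[{"fingers": -0.6,"dx": -0.001,"dy": 0,"dz": 0.03,"roll": 0},{"fingers": -0.6,"dx": -0.001,"dy": 0,"dz": 0.055,"roll": 0},{"fingers": -0.4,"dx": -0.001,"dy": 0,"dz": 0.07,"roll": 0},{"fingers": -0.4,"dx": -0.001,"dy": 0,"dz": 0.077,"roll": 0},{"fingers": -0.4,"dx": -0.001,"dy": 0,"dz": 0.077,"roll": 0},{"fingers": -0.4,"dx": -0.001,"dy": 0,"dz": 0.077,"roll": 0}]' --squeeze 35

```text
time: 16.8
tool_pos: [0.3899, -0.1757, 0.0031]
tcp_rot: [0.544, 3.093, -0.001]
wrist_force: [-0.4, -0.6, 0.3]
width: 0.701
grip_force: 0.0
```

>>> step_arm --commands '[{"fingers": 1,"dx": 0,"dy": 0,"dz": 0,"roll": 0},{"fingers": 1,"dx": 0,"dy": 0,"dz": 0,"roll": 0},{"fingers": 1,"dx": 0,"dy": 0,"dz": 0,"roll": 0},{"fingers": 1,"dx": 0,"dy": 0,"dz": 0,"roll": 0}]'

```text
time: 17.3
tool_pos: [0.39, -0.1758, 0.0033]
tcp_rot: [0.544, 3.092, -0.001]
wrist_force: [-0.0, 0.3, 6.0]
width: 0.516
grip_force: 36.1
```

>>> step_arm --commands '[{"fingers": 1,"dx": 0,"dy": 0,"dz": -0.01,"roll": 0},{"fingers": 1,"dx": 0,"dy": 0,"dz": -0.03,"roll": 0},{"fingers": 1,"dx": 0,"dy": 0,"dz": -0.06,"roll": 0},{"fingers": 1,"dx": 0,"dy": 0,"dz": -0.06,"roll": 0},{"fingers": 1,"dx": 0,"dy": 0,"dz": -0.06,"roll": 0}]'

```text
time: 17.92
tool_pos: [0.3887, -0.1751, 0.0621]
tcp_rot: [-0.544, -3.094, -0.0]
wrist_force: [-0.4, 0.2, -1.2]
width: 0.516
grip_force: 36.0
```

```bash
python3 plan.py 583.7 -269.1 63 -6.4
```

```text
t17.93 p [ 388.7 -175.1   62.1] psi 70.0 tilt [-0.  0. -1.] w 0.516 g 36.0 F [-0.4  0.2 -1.2] q6 -1.70
-> [ 583.7 -269.1   63. ] dx,dy,dz mm [-215.3  -21.8   -1. ] roll 76.4 alt -103.6 q6 deg -18
```

>>> step_arm --commands '[{"fingers": 1,"dx": -0.027,"dy": -0.003,"dz": 0,"roll": 9.5},{"fingers": 1,"dx": -0.054,"dy": -0.006,"dz": 0,"roll": 19},{"fingers": 1,"dx": -0.081,"dy": -0.009,"dz": 0,"roll": 28.5},{"fingers": 1,"dx": -0.108,"dy": -0.011,"dz": 0,"roll": 38},{"fingers": 1,"dx": -0.135,"dy": -0.014,"dz": 0,"roll": 47.5},{"fingers": 1,"dx": -0.162,"dy": -0.017,"dz": 0,"roll": 57},{"fingers": 1,"dx": -0.189,"dy": -0.02,"dz": 0,"roll": 67},{"fingers": 1,"dx": -0.215,"dy": -0.022,"dz": 0,"roll": 76.4}]'

```text
time: 18.92
tool_pos: [0.5831, -0.2691, 0.06]
tcp_rot: [-2.344, -2.086, 0.002]
wrist_force: [-0.5, -0.4, -1.4]
width: 0.51
grip_force: 36.0
```

>>> step_arm --commands '[{"fingers": 1,"dx": 0,"dy": 0,"dz": 0,"roll": 0},{"fingers": 1,"dx": 0,"dy": 0,"dz": 0,"roll": 0},{"fingers": 1,"dx": 0,"dy": 0,"dz": 0.02,"roll": 0},{"fingers": 1,"dx": 0,"dy": 0,"dz": 0.04,"roll": 0},{"fingers": 1,"dx": 0,"dy": 0,"dz": 0.05,"roll": 0},{"fingers": 1,"dx": 0,"dy": 0,"dz": 0.052,"roll": 0},{"fingers": 1,"dx": 0,"dy": 0,"dz": 0.052,"roll": 0},{"fingers": 1,"dx": 0,"dy": 0,"dz": 0.052,"roll": 0}]'

```text
time: 19.92
tool_pos: [0.5844, -0.2697, 0.0111]
tcp_rot: [2.34, 2.094, 0.001]
wrist_force: [-0.6, 0.7, -0.6]
width: 0.515
grip_force: 36.0
```

```bash
python3 plan.py 583.7 -269.1 7.3 -6.4;  python3 - <<'E'
from h import *
p,d=read_camera("side");cv2.imwrite("pics/s5.png",cv2.resize(p[110:390,260:540],None,fx=2,fy=2))
E
```

```text
t19.93 p [ 584.4 -269.7   11.1] psi -6.3 tilt [ 0.001 -0.001 -1.   ] w 0.515 g 36.0 F [-0.6  0.7 -0.6] q6 -0.36
-> [ 583.7 -269.1    7.3] dx,dy,dz mm [ 0.5 -0.7  3.8] roll 0.1 alt -179.9 q6 deg -18
```

View pics/s5.png

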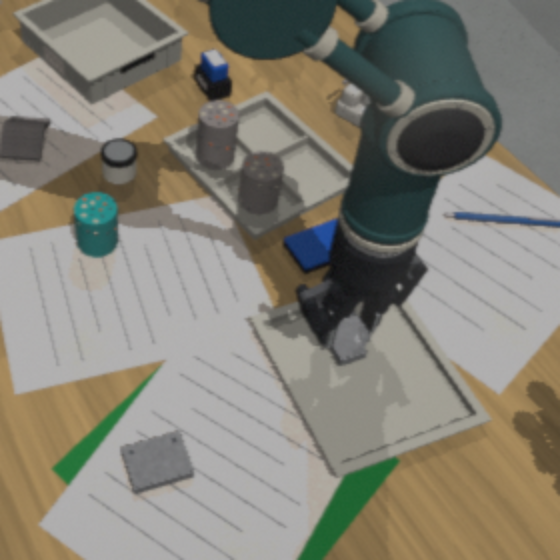

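The side view shows both cores upright in separate cells, crop px (217,135) and (262,182), and the board in the upper half of the flat tray (350,340). Lowering it.

>>> step_arm --commands '[{"fingers": 1,"dx": 0,"dy": 0,"dz": 0.001,"roll": 0},{"fingers": 1,"dx": 0,"dy": 0,"dz": 0.002,"roll": 0},{"fingers": 1,"dx": 0,"dy": 0,"dz": 0.002,"roll": 0},{"fingers": 1,"dx": 0,"dy": 0,"dz": 0.002,"roll": 0}]'

```text
time: 20.48
tool_pos: [0.5837, -0.2693, 0.0083]
tcp_rot: [-2.341, -2.095, 0.0]
wrist_force: [-0.4, 0.1, -0.8]
width: 0.51
grip_force: 36.0
```

>>> step_arm --commands '[{"fingers": 1,"dx": 0,"dy": 0,"dz": 0.001,"roll": 0},{"fingers": 1,"dx": 0,"dy": 0,"dz": 0.001,"roll": 0},{"fingers": 1,"dx": 0,"dy": 0,"dz": 0.001,"roll": 0}]'

```text
time: 20.85
tool_pos: [0.5838, -0.2694, 0.0074]
tcp_rot: [2.341, 2.095, 0.0]
wrist_force: [0.1, -0.4, 0.2]
width: 0.512
grip_force: 36.1
```

>>> step_arm --commands '[{"fingers": 1,"dx": 0,"dy": 0,"dz": 0.0005,"roll": 0},{"fingers": 1,"dx": 0,"dy": 0,"dz": 0.0005,"roll": 0}]'

```text
time: 21.1
tool_pos: [0.5838, -0.2694, 0.0074]
tcp_rot: [2.341, 2.095, 0.0]
wrist_force: [-2.2, 1.3, 5.5]
width: 0.514
grip_force: 36.6
```

>>> step_arm --commands '[{"fingers": 0.1,"dx": 0,"dy": 0,"dz": 0,"roll": 0},{"fingers": -0.2,"dx": 0,"dy": 0,"dz": 0,"roll": 0},{"fingers": -0.4,"dx": 0,"dy": 0,"dz": 0,"roll": 0},{"fingers": -0.4,"dx": 0,"dy": 0,"dz": -0.02,"roll": 0},{"fingers": -0.6,"dx": 0,"dy": 0,"dz": -0.05,"roll": 0},{"fingers": -1,"dx": 0,"dy": 0,"dz": -0.08,"roll": 0},{"fingers": -1,"dx": 0,"dy": 0,"dz": -0.08,"roll": 0}]'

```text
time: 21.98
tool_pos: [0.5867, -0.2708, 0.0917]
tcp_rot: [2.335, 2.09, 0.005]
wrist_force: [0.6, 0.3, 0.4]
width: 0.997
grip_force: 0.0
```

```bash
python3 plan.py 339.8 -305.5 80 80.5
```

```text
t21.98 p [ 586.7 -270.8   91.7] psi -6.3 tilt [ 0.007 -0.004 -1.   ] w 0.997 g 0.0 F [0.6 0.3 0.4] q6 -0.36
-> [ 339.8 -305.5   80. ] dx,dy,dz mm [ -61.7 -241.6   10. ] roll -86.8 alt 93.2 q6 deg -122
```

>>> step_arm --commands '[{"fingers": -1,"dx": -0.007,"dy": -0.027,"dz": 0,"roll": 10.4},{"fingers": -1,"dx": -0.014,"dy": -0.054,"dz": 0,"roll": 20.8},{"fingers": -1,"dx": -0.021,"dy": -0.081,"dz": 0,"roll": 31},{"fingers": -1,"dx": -0.028,"dy": -0.108,"dz": 0,"roll": 41.5},{"fingers": -1,"dx": -0.035,"dy": -0.135,"dz": 0,"roll": 52},{"fingers": -1,"dx": -0.042,"dy": -0.165,"dz": 0,"roll": 62.5},{"fingers": -1,"dx": -0.05,"dy": -0.2,"dz": 0.005,"roll": 73},{"fingers": -1,"dx": -0.062,"dy": -0.241,"dz": 0.01,"roll": 83.5}]'

```text
time: 22.98
tool_pos: [0.3362, -0.3041, 0.0764]
tcp_rot: [-3.142, 0.004, 0.0]
wrist_force: [-1.1, 0.2, 0.4]
width: 1.005
grip_force: 0.0
```

>>> step_arm --commands '[{"fingers": -1,"dx": 0,"dy": 0,"dz": 0,"roll": 9.7},{"fingers": -1,"dx": 0,"dy": 0,"dz": 0,"roll": 9.7},{"fingers": -1,"dx": 0,"dy": 0,"dz": 0,"roll": 9.7},{"fingers": -1,"dx": 0,"dy": 0,"dz": 0,"roll": 9.7}]'

```text
time: 23.48
tool_pos: [0.3378, -0.3043, 0.0768]
tcp_rot: [3.131, -0.258, 0.0]
wrist_force: [-0.2, 0.4, 0.2]
width: 0.998
grip_force: 0.0
```

```bash
python3 plan.py 339.8 -305.5 3 80.5;  python3 - <<'E'
from h import *
p,d=read_camera("wrist");cv2.imwrite("pics/w6.png",p)
E
```

```text
t23.48 p [ 337.8 -304.3   76.8] psi -99.4 tilt [ 0. -0. -1.] w 0.998 g 0.0 F [-0.2  0.4  0.2] q6 0.95
-> [ 339.8 -305.5    3. ] dx,dy,dz mm [ 2.2  0.9 73.8] roll 0.1 alt -179.9 q6 deg 58
```

View pics/w6.png

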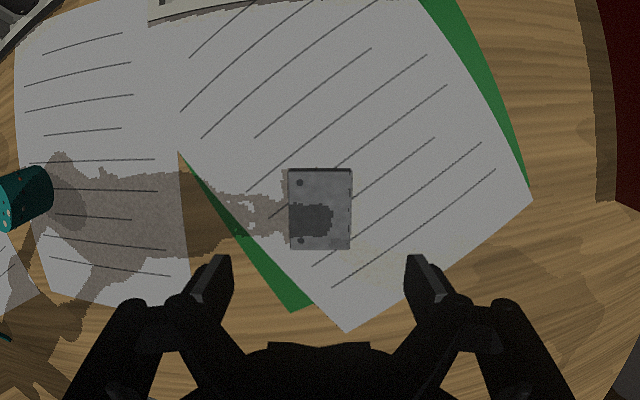

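Board_a is at px (320,210), centred and square to the fingers. Descend and grip.

>>> step_arm --commands '[{"fingers": -0.6,"dx": 0.002,"dy": 0.001,"dz": 0.03,"roll": 0},{"fingers": -0.6,"dx": 0.002,"dy": 0.001,"dz": 0.055,"roll": 0},{"fingers": -0.4,"dx": 0.002,"dy": 0.001,"dz": 0.068,"roll": 0},{"fingers": -0.4,"dx": 0.002,"dy": 0.001,"dz": 0.074,"roll": 0},{"fingers": -0.4,"dx": 0.002,"dy": 0.001,"dz": 0.074,"roll": 0},{"fingers": -0.4,"dx": 0.002,"dy": 0.001,"dz": 0.074,"roll": 0}]' --squeeze 35

```text
time: 24.28
tool_pos: [0.3397, -0.3062, 0.0036]
tcp_rot: [3.13, -0.261, 0.002]
wrist_force: [-0.2, -0.2, -0.4]
width: 0.702
grip_force: 0.0
```

>>> step_arm --commands '[{"fingers": 1,"dx": 0,"dy": 0,"dz": 0,"roll": 0},{"fingers": 1,"dx": 0,"dy": 0,"dz": 0,"roll": 0},{"fingers": 1,"dx": 0,"dy": 0,"dz": 0,"roll": 0},{"fingers": 1,"dx": 0,"dy": 0,"dz": 0,"roll": 0}]'

```text
time: 24.78
tool_pos: [0.3398, -0.3064, 0.0038]
tcp_rot: [3.129, -0.261, 0.002]
wrist_force: [-0.3, -0.4, 5.8]
width: 0.511
grip_force: 36.2
```

>>> step_arm --commands '[{"fingers": 1,"dx": 0,"dy": 0,"dz": -0.01,"roll": 0},{"fingers": 1,"dx": 0,"dy": 0,"dz": -0.03,"roll": 0},{"fingers": 1,"dx": 0,"dy": 0,"dz": -0.06,"roll": 0},{"fingers": 1,"dx": 0,"dy": 0,"dz": -0.06,"roll": 0},{"fingers": 1,"dx": 0,"dy": 0,"dz": -0.06,"roll": 0}]'

```text
time: 25.4
tool_pos: [0.3388, -0.3053, 0.0625]
tcp_rot: [-3.13, 0.262, 0.0]
wrist_force: [-0.6, 0.5, -1.0]
width: 0.513
grip_force: 35.9
```

```bash
python3 plan.py 574.3 -352.5 64 -6.4
```

```text
t25.40 p [ 338.8 -305.3   62.5] psi -99.6 tilt [-0.  0. -1.] w 0.513 g 35.9 F [-0.6  0.5 -1. ] q6 0.95
-> [ 574.3 -352.5   64. ] dx,dy,dz mm [240.1   7.5  -1.6] roll 86.8 alt -93.2 q6 deg 155
```

>>> step_arm --commands '[{"fingers": 1,"dx": 0.027,"dy": 0.001,"dz": 0,"roll": -10.4},{"fingers": 1,"dx": 0.054,"dy": 0.002,"dz": 0,"roll": -20.8},{"fingers": 1,"dx": 0.081,"dy": 0.003,"dz": 0,"roll": -31},{"fingers": 1,"dx": 0.108,"dy": 0.004,"dz": 0,"roll": -41.5},{"fingers": 1,"dx": 0.14,"dy": 0.005,"dz": 0,"roll": -52},{"fingers": 1,"dx": 0.175,"dy": 0.006,"dz": 0,"roll": -62.5},{"fingers": 1,"dx": 0.21,"dy": 0.007,"dz": 0,"roll": -73},{"fingers": 1,"dx": 0.24,"dy": 0.0075,"dz": 0,"roll": -83.5}]'

```text
time: 26.4
tool_pos: [0.5746, -0.3522, 0.0605]
tcp_rot: [-2.501, -1.895, 0.002]
wrist_force: [-0.4, -0.4, -0.8]
width: 0.515
grip_force: 35.9
```

>>> step_arm --commands '[{"fingers": 1,"dx": 0,"dy": 0,"dz": 0,"roll": -9.7},{"fingers": 1,"dx": 0,"dy": 0,"dz": 0,"roll": -9.7},{"fingers": 1,"dx": 0,"dy": 0,"dz": 0.02,"roll": -9.7},{"fingers": 1,"dx": 0,"dy": 0,"dz": 0.04,"roll": -9.7},{"fingers": 1,"dx": 0,"dy": 0,"dz": 0.05,"roll": -9.7},{"fingers": 1,"dx": 0,"dy": 0,"dz": 0.052,"roll": -9.7},{"fingers": 1,"dx": 0,"dy": 0,"dz": 0.052,"roll": -9.7},{"fingers": 1,"dx": 0,"dy": 0,"dz": 0.052,"roll": -9.7}]'

```text
time: 27.4
tool_pos: [0.5753, -0.3533, 0.0117]
tcp_rot: [2.34, 2.094, 0.001]
wrist_force: [0.0, -0.1, -0.4]
width: 0.515
grip_force: 35.9
```

```bash
python3 plan.py 574.3 -352.5 8 -6.4
```

```text
t27.40 p [ 575.3 -353.3   11.7] psi -6.4 tilt [ 0.001 -0.001 -1.   ] w 0.515 g 35.9 F [ 0.  -0.1 -0.4] q6 -0.48
-> [ 574.3 -352.5    8. ] dx,dy,dz mm [ 0.7 -1.   3.7] roll 0.0 alt -180.0 q6 deg -25
```

>>> step_arm --commands '[{"fingers": 1,"dx": 0,"dy": 0,"dz": 0.001,"roll": 0},{"fingers": 1,"dx": 0,"dy": 0,"dz": 0.0025,"roll": 0},{"fingers": 1,"dx": 0,"dy": 0,"dz": 0.0025,"roll": 0},{"fingers": 1,"dx": 0,"dy": 0,"dz": 0.0025,"roll": 0},{"fingers": 1,"dx": 0,"dy": 0,"dz": 0.003,"roll": 0},{"fingers": 1,"dx": 0,"dy": 0,"dz": 0.003,"roll": 0},{"fingers": 1,"dx": 0,"dy": 0,"dz": 0.003,"roll": 0}]'

```text
time: 28.28
tool_pos: [0.5746, -0.3529, 0.0079]
tcp_rot: [2.341, 2.095, 0.0]
wrist_force: [-0.7, -0.3, 0.3]
width: 0.514
grip_force: 36.1
```

>>> step_arm --commands '[{"fingers": 1,"dx": 0,"dy": 0,"dz": 0.0005,"roll": 0},{"fingers": 1,"dx": 0,"dy": 0,"dz": 0.0005,"roll": 0}]'

```text
time: 28.52
tool_pos: [0.5746, -0.3529, 0.0079]
tcp_rot: [2.341, 2.095, 0.0]
wrist_force: [-2.0, 0.8, 5.5]
width: 0.512
grip_force: 36.5
```

>>> step_arm --commands '[{"fingers": 0.1,"dx": 0,"dy": 0,"dz": 0,"roll": 0},{"fingers": -0.2,"dx": 0,"dy": 0,"dz": 0,"roll": 0},{"fingers": -0.4,"dx": 0,"dy": 0,"dz": 0,"roll": 0},{"fingers": -0.4,"dx": 0,"dy": 0,"dz": -0.02,"roll": 0},{"fingers": -0.6,"dx": 0,"dy": 0,"dz": -0.06,"roll": 0},{"fingers": -1,"dx": 0,"dy": 0,"dz": -0.11,"roll": 0},{"fingers": -1,"dx": 0,"dy": 0,"dz": -0.14,"roll": 0},{"fingers": -1,"dx": 0,"dy": 0,"dz": -0.14,"roll": 0}]'

```text
time: 29.52
tool_pos: [0.5772, -0.3546, 0.1531]
tcp_rot: [2.334, 2.089, 0.004]
wrist_force: [0.5, 0.8, 0.8]
width: 0.999
grip_force: 0.0
```

```bash
python3 plan.py 391 172.5 150 147 430 -100 150 147
```

```text
t29.52 p [ 577.2 -354.6  153.1] psi -6.3 tilt [ 0.008 -0.005 -1.   ] w 0.999 g 0.0 F [0.5 0.8 0.8] q6 -0.48
-> [391.  172.5 150. ] dx,dy,dz mm [ 503.3 -243.4   -1.1] roll 26.7 alt -153.3 q6 deg 57
-> [ 430. -100.  150.] dx,dy,dz mm [ 236.8 -174.5    0.6] roll 26.7 alt -153.3 q6 deg 20
```

>>> step_arm --commands '[{"fingers": -1,"dx": 0.05,"dy": -0.024,"dz": 0,"roll": 3},{"fingers": -1,"dx": 0.1,"dy": -0.048,"dz": 0,"roll": 6},{"fingers": -1,"dx": 0.15,"dy": -0.073,"dz": 0,"roll": 9},{"fingers": -1,"dx": 0.2,"dy": -0.097,"dz": 0,"roll": 12},{"fingers": -1,"dx": 0.25,"dy": -0.121,"dz": 0,"roll": 15},{"fingers": -1,"dx": 0.3,"dy": -0.145,"dz": 0,"roll": 18},{"fingers": -1,"dx": 0.35,"dy": -0.17,"dz": 0,"roll": 21},{"fingers": -1,"dx": 0.4,"dy": -0.194,"dz": 0,"roll": 24}]'

```text
time: 30.52
tool_pos: [0.4243, 0.0676, 0.1465]
tcp_rot: [-2.727, -1.559, 0.001]
wrist_force: [0.9, 0.7, 0.4]
width: 0.999
grip_force: 0.0
```

```bash
python3 plan.py 391 172.5 90 147
```

```text
t30.52 p [424.3  67.6 146.5] psi -30.5 tilt [-0.001  0.    -1.   ] w 0.999 g 0.0 F [0.9 0.7 0.4] q6 0.63
-> [391.  172.5  90. ] dx,dy,dz mm [ 73.6 -81.9  56.5] roll 2.5 alt -177.5 q6 deg 57
```

>>> step_arm --commands '[{"fingers": -1,"dx": 0.035,"dy": -0.04,"dz": 0.01,"roll": 2.5},{"fingers": -1,"dx": 0.072,"dy": -0.08,"dz": 0.03,"roll": 2.5},{"fingers": -1,"dx": 0.072,"dy": -0.08,"dz": 0.06,"roll": 2.5},{"fingers": -1,"dx": 0.072,"dy": -0.08,"dz": 0.06,"roll": 2.5},{"fingers": -1,"dx": 0.072,"dy": -0.08,"dz": 0.06,"roll": 2.5},{"fingers": -1,"dx": 0.072,"dy": -0.08,"dz": 0.06,"roll": 2.5}]'

```text
time: 31.28
tool_pos: [0.3945, 0.1684, 0.0884]
tcp_rot: [2.76, 1.5, 0.003]
wrist_force: [-0.2, 0.7, 0.6]
width: 1.003
grip_force: 0.0
```

```bash
python3 plan.py 391 172.5 5 147;  python3 - <<'E'
from h import *
p,d=read_camera("wrist");cv2.imwrite("pics/w7.png",p)
p,d=read_camera("top");cv2.imwrite("pics/t7.png",cv2.resize(p[70:290,250:530],None,fx=2.5,fy=2.5))
E
```

```text
t31.27 p [394.5 168.4  88.4] psi -32.9 tilt [ 0.002  0.001 -1.   ] w 1.003 g 0.0 F [-0.2  0.7  0.6] q6 0.92
-> [391.  172.5   5. ] dx,dy,dz mm [ 1.4 -5.3 83.4] roll 0.1 alt -179.9 q6 deg 57
```

View pics/w7.png

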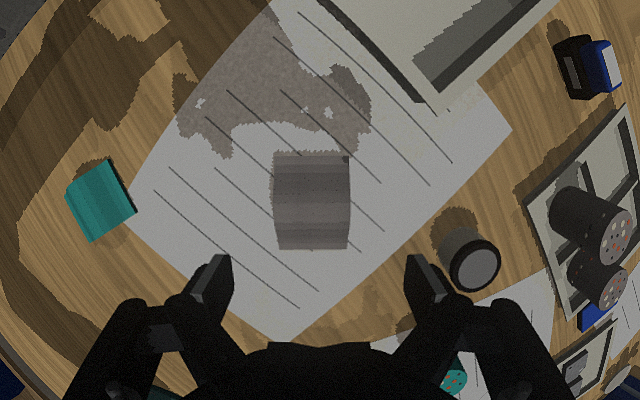

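View pics/t7.png

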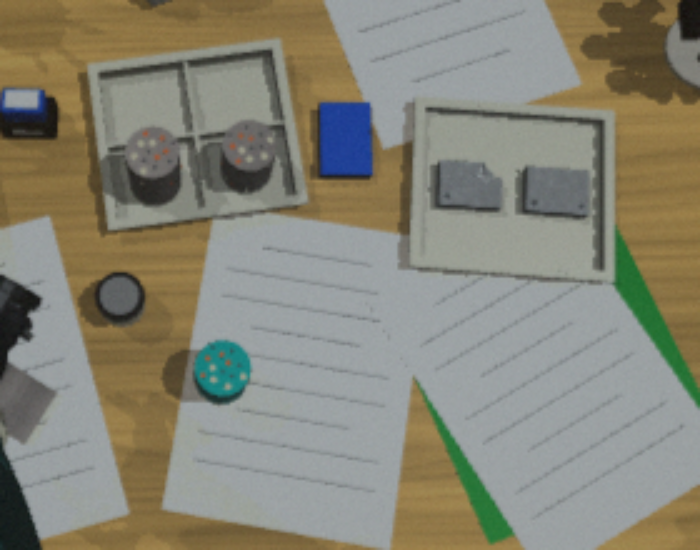

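Top view: both cores stand in separate cells and both boards lie flat and apart in the flat tray. Wrist view: the grey corrugated sheet is at px (312,200), about 5 mm off centre as planned. I'll correct that and descend.

>>> step_arm --commands '[{"fingers": -1,"dx": 0.001,"dy": -0.004,"dz": 0,"roll": 0},{"fingers": -1,"dx": 0.001,"dy": -0.004,"dz": 0.03,"roll": 0},{"fingers": -1,"dx": 0.001,"dy": -0.004,"dz": 0.03,"roll": 0},{"fingers": -1,"dx": 0.001,"dy": -0.004,"dz": 0.03,"roll": 0}]'

```text
time: 31.88
tool_pos: [0.3907, 0.1718, 0.0578]
tcp_rot: [2.759, 1.502, 0.0]
wrist_force: [-0.2, 0.0, -0.4]
width: 1.0
grip_force: 0.0
```

```bash
python3 plan.py 391 172.5 5 147
```

```text
t31.88 p [390.7 171.8  57.8] psi -32.9 tilt [ 0.  0. -1.] w 1.000 g 0.0 F [-0.2  0.  -0.4] q6 0.93
-> [391.  172.5   5. ] dx,dy,dz mm [ 0.7 -0.1 52.8] roll 0.1 alt -179.9 q6 deg 57
```

>>> step_arm --commands '[{"fingers": -1,"dx": 0.001,"dy": 0,"dz": 0.02,"roll": 0},{"fingers": -1,"dx": 0.001,"dy": 0,"dz": 0.04,"roll": 0},{"fingers": -1,"dx": 0.001,"dy": 0,"dz": 0.052,"roll": 0},{"fingers": -1,"dx": 0.001,"dy": 0,"dz": 0.052,"roll": 0},{"fingers": -1,"dx": 0.001,"dy": 0,"dz": 0.052,"roll": 0}]' --squeeze 30

```text
time: 32.5
tool_pos: [0.3918, 0.1728, 0.006]
tcp_rot: [2.759, 1.503, 0.002]
wrist_force: [0.4, -0.3, 0.1]
width: 1.002
grip_force: 0.0
```

>>> step_arm --commands '[{"fingers": 1,"dx": 0,"dy": 0,"dz": 0,"roll": 0},{"fingers": 1,"dx": 0,"dy": 0,"dz": 0,"roll": 0},{"fingers": 1,"dx": 0,"dy": 0,"dz": 0,"roll": 0},{"fingers": 1,"dx": 0,"dy": 0,"dz": 0,"roll": 0},{"fingers": 1,"dx": 0,"dy": 0,"dz": 0,"roll": 0}]'

```text
time: 33.12
tool_pos: [0.3916, 0.1728, 0.006]
tcp_rot: [2.759, 1.503, 0.002]
wrist_force: [-1.5, -0.6, 5.3]
width: 0.633
grip_force: 31.0
```

>>> step_arm --commands '[{"fingers": 1,"dx": 0,"dy": 0,"dz": -0.01,"roll": 0},{"fingers": 1,"dx": 0,"dy": 0,"dz": -0.03,"roll": 0},{"fingers": 1,"dx": 0,"dy": 0,"dz": -0.06,"roll": 0},{"fingers": 1,"dx": 0,"dy": 0,"dz": -0.1,"roll": 0},{"fingers": 1,"dx": 0,"dy": 0,"dz": -0.1,"roll": 0},{"fingers": 1,"dx": 0,"dy": 0,"dz": -0.1,"roll": 0}]'

```text
time: 33.88
tool_pos: [0.3906, 0.1724, 0.105]
tcp_rot: [-2.759, -1.503, 0.0]
wrist_force: [-0.2, -1.1, -1.9]
width: 0.638
grip_force: 32.3
```

```bash
python3 plan.py 561 301 106 100.9 561 301 10 100.9
```

```text
t33.88 p [390.6 172.4 105. ] psi -32.9 tilt [-0. -0. -1.] w 0.638 g 32.3 F [-0.2 -1.1 -1.9] q6 0.93
-> [561. 301. 106.] dx,dy,dz mm [200.5  73.4  -1.1] roll 46.2 alt -133.8 q6 deg 107
-> [561. 301.  10.] dx,dy,dz mm [200.5  73.4  94.9] roll 46.2 alt -133.8 q6 deg 107
```

>>> step_arm --commands '[{"fingers": 1,"dx": 0.033,"dy": 0.012,"dz": 0,"roll": 8},{"fingers": 1,"dx": 0.066,"dy": 0.024,"dz": 0,"roll": 16},{"fingers": 1,"dx": 0.1,"dy": 0.037,"dz": 0,"roll": 24},{"fingers": 1,"dx": 0.133,"dy": 0.049,"dz": 0,"roll": 32},{"fingers": 1,"dx": 0.167,"dy": 0.061,"dz": 0,"roll": 40},{"fingers": 1,"dx": 0.2,"dy": 0.073,"dz": 0,"roll": 46.2},{"fingers": 1,"dx": 0.2,"dy": 0.073,"dz": 0,"roll": 46.2},{"fingers": 1,"dx": 0.2,"dy": 0.073,"dz": 0,"roll": 46.2}]'

```text
time: 34.88
tool_pos: [0.5591, 0.3001, 0.103]
tcp_rot: [3.125, 0.301, -0.007]
wrist_force: [-0.1, 0.2, -0.3]
width: 0.634
grip_force: 32.3
```

>>> step_arm --commands '[{"fingers": 1,"dx": 0,"dy": 0,"dz": 0.02,"roll": 0},{"fingers": 1,"dx": 0,"dy": 0,"dz": 0.04,"roll": 0},{"fingers": 1,"dx": 0,"dy": 0,"dz": 0.06,"roll": 0},{"fingers": 1,"dx": 0,"dy": 0,"dz": 0.08,"roll": 0},{"fingers": 1,"dx": 0,"dy": 0,"dz": 0.09,"roll": 0},{"fingers": 1,"dx": 0,"dy": 0,"dz": 0.09,"roll": 0},{"fingers": 1,"dx": 0,"dy": 0,"dz": 0.09,"roll": 0},{"fingers": 1,"dx": 0,"dy": 0,"dz": 0.09,"roll": 0}]'

```text
time: 35.88
tool_pos: [0.5618, 0.3015, 0.0164]
tcp_rot: [-3.127, -0.3, -0.003]
wrist_force: [-0.6, 0.3, -1.2]
width: 0.635
grip_force: 32.3
```

```bash
python3 plan.py 561 301 10 100.9;  python3 - <<'E'
from h import *
p,d=read_camera("side");cv2.imwrite("pics/s8.png",cv2.resize(p[60:200,220:420],None,fx=3,fy=3))
E
```

```text
t35.88 p [561.8 301.5  16.4] psi -79.0 tilt [ 0.002  0.001 -1.   ] w 0.635 g 32.3 F [-0.6  0.3 -1.2] q6 1.83
-> [561. 301.  10.] dx,dy,dz mm [-0.9  0.3  6.4] roll 0.1 alt -179.9 q6 deg 107
```

View pics/s8.png

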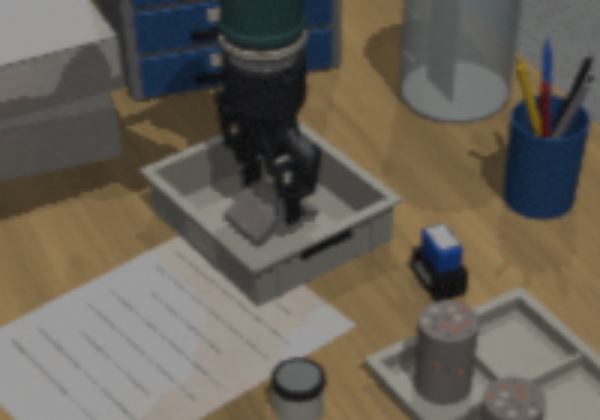

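The sheet is held crest up inside the tub (crop px 255,212), clear of the walls. The stamp (440,260) is untouched. Final lowering.

>>> step_arm --commands '[{"fingers": 1,"dx": 0,"dy": 0,"dz": 0.001,"roll": 0},{"fingers": 1,"dx": 0,"dy": 0,"dz": 0.003,"roll": 0},{"fingers": 1,"dx": 0,"dy": 0,"dz": 0.0035,"roll": 0},{"fingers": 1,"dx": 0,"dy": 0,"dz": 0.004,"roll": 0},{"fingers": 1,"dx": 0,"dy": 0,"dz": 0.0045,"roll": 0},{"fingers": 1,"dx": 0,"dy": 0,"dz": 0.0045,"roll": 0},{"fingers": 1,"dx": 0,"dy": 0,"dz": 0.0045,"roll": 0}]'

```text
time: 36.8
tool_pos: [0.5609, 0.301, 0.0108]
tcp_rot: [3.127, 0.3, -0.0]
wrist_force: [0.0, -0.4, -1.6]
width: 0.635
grip_force: 32.3
```

>>> step_arm --commands '[{"fingers": 1,"dx": 0,"dy": 0,"dz": 0.0005,"roll": 0},{"fingers": 1,"dx": 0,"dy": 0,"dz": 0.001,"roll": 0},{"fingers": 1,"dx": 0,"dy": 0,"dz": 0.001,"roll": 0}]'

```text
time: 37.17
tool_pos: [0.561, 0.3011, 0.0102]
tcp_rot: [-3.127, -0.3, -0.0]
wrist_force: [-1.5, -0.8, 2.7]
width: 0.633
grip_force: 32.6
```

>>> step_arm --commands '[{"fingers": -0.3,"dx": 0,"dy": 0,"dz": 0,"roll": 0},{"fingers": -0.5,"dx": 0,"dy": 0,"dz": 0,"roll": 0},{"fingers": -0.6,"dx": 0,"dy": 0,"dz": 0,"roll": 0},{"fingers": -0.6,"dx": 0,"dy": 0,"dz": -0.02,"roll": 0},{"fingers": -0.6,"dx": 0,"dy": 0,"dz": -0.06,"roll": 0},{"fingers": -0.6,"dx": 0,"dy": 0,"dz": -0.11,"roll": 0},{"fingers": -0.6,"dx": 0,"dy": 0,"dz": -0.16,"roll": 0},{"fingers": -0.6,"dx": 0,"dy": 0,"dz": -0.16,"roll": 0}]'

```text
time: 38.17
tool_pos: [0.5649, 0.303, 0.1781]
tcp_rot: [-3.123, -0.299, -0.02]
wrist_force: [0.3, -0.2, 0.4]
width: 0.798
grip_force: 0.0
```

```bash
python3 plan.py 400 500 230 100.9
```

```text
t38.17 p [564.9 303.  178.1] psi -79.0 tilt [ 0.012  0.006 -1.   ] w 0.798 g 0.0 F [ 0.3 -0.2  0.4] q6 1.83
-> [400. 500. 230.] dx,dy,dz mm [-123.8 -224.9  -52.7] roll 0.1 alt -179.9 q6 deg 130
```

>>> step_arm --commands '[{"fingers": -0.6,"dx": -0.02,"dy": -0.035,"dz": -0.03,"roll": 0},{"fingers": -0.6,"dx": -0.04,"dy": -0.07,"dz": -0.06,"roll": 0},{"fingers": -0.6,"dx": -0.06,"dy": -0.11,"dz": -0.08,"roll": 0},{"fingers": -0.6,"dx": -0.08,"dy": -0.15,"dz": -0.08,"roll": 0},{"fingers": -0.6,"dx": -0.1,"dy": -0.18,"dz": -0.08,"roll": 0},{"fingers": -0.6,"dx": -0.1,"dy": -0.18,"dz": -0.08,"roll": 0},{"fingers": -0.6,"dx": -0.1,"dy": -0.18,"dz": -0.08,"roll": 0}]'

```text
time: 39.05
tool_pos: [0.4285, 0.4583, 0.2496]
tcp_rot: [3.126, 0.3, -0.0]
wrist_force: [0.1, 0.0, -0.6]
width: 0.798
grip_force: 0.0
```

```bash
python3 - <<'E'
from h import *
s=read_state();print(s["tool_pos"],s["time"])
p,d=read_camera("top");cv2.imwrite("pics/t9.png",p)
W=cloud(d,calibration("top"));z=W[...,2]
m=((d>0)&(W[...,0]>.15)&(W[...,0]<.75)&(abs(W[...,1])<.42)&(z>.007)&(z<.1)).astype(np.uint8)
k,L,S,C=cv2.connectedComponentsWithStats(m)
for i in range(1,k):
    if S[i,4]<150: continue
    q=L==i;print(C[i].round(),S[i,4],"z %.1f"%(1000*np.percentile(z[q],95)),np.round(rect(W[q][:,:2]),1))
E
```

```text
[0.42847366 0.45826291 0.24957477] 39.05
[329. 127.] 2716 z 79.8 [641.4  -9.4 192.5 174.2  96.2]
[261. 115.] 416 z 56.3 [661.7 152.7  55.4  32.2  91.2]
[457. 145.] 1393 z 16.3 [ 578.7 -311.2  194.   174.5   83.6]
[388. 126.] 625 z 17.0 [ 632.7 -154.4   76.4   50.6  179.3]
[190. 154.] 2533 z 52.3 [560.2 301.1 192.9 173.7 100.8]
[437. 144.] 471 z 18.7 [ 581.3 -270.2   61.5   47.3   82.6]
[472. 147.] 515 z 18.5 [ 572.7 -354.3   66.4   46.4   83.4]
[199. 160.] 736 z 30.7 [561.8 302.5  86.9  63.4  17.5]
[298. 189.] 340 z 41.3 [476.4  64.6  44.3  43.7 178.4]
[338. 218.] 454 z 62.4 [403.1 -25.5  48.9  48.8  15.3]
[202. 305.] 842 z 27.1 [221.8 282.7  75.3  55.8 172.2]
```

View pics/t9.png

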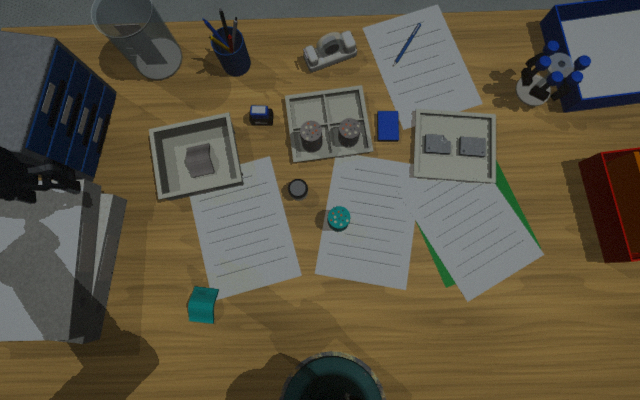

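The final top view shows everything in place: cores at (311,132) and (349,130), boards at (437,144) and (472,147), and the sheet crest up in the tub at (199,160), top at about 30 mm as expected. The stamp, magnifier and turquoise pieces are where they started.

```bash
python3 -c "from workcell import *; print(finish_job())"
```

```text
the job is handed in; nothing more can be done
None
```

The job is handed in at about 39 s: both cores stand in separate cells, both boards lie flat and apart in the shallow tray, the corrugated sheet is crest up in the tub, and the stamp, magnifier and turquoise look-alikes were not moved.

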